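Turn the reversible tube rack over and load it into the rack reader

ROBOT

A 6-joint arm with a two-finger parallel gripper is mounted at the origin on the work surface. World frame = base frame: x ahead of the robot, y to its left, z up, the work surface at z = 0. Lengths are in mm, angles in rad, forces in N, time in s.
With the tool pointing down it reaches from about 275 to 1000 mm from the base axis. Payload 8.4 kg.
Tool frame: the origin (TCP) lies midway between the tips of the shut fingers; the grasp point (between the pads) lies 19 mm behind it; z points along the fingers, y is the line along which they close (so a half turn about z gives the same grasp; the last joint's range is limited). The gripper opens to 85 mm and grips with 20 to 120 N. Pads are 22 mm wide; open, the fingers measure 114 mm over their backs; the gripper's body (76 mm by 85 mm) begins 54 mm behind the grasp point. The pads swing forward as they close: fully open they stand 13 mm farther back than shut.
Start: joints at [-1.221, 0.353, 1.633, -0, 1.155, -0.002], TCP at [215.366, -586.724, 231.281] pointing down, gripper open.
Joint ranges: [-2.63, 2.63], [-0.92, 2.1], [0.06, 2.66], [-1.3, 4.44], [0, 2.69], [-3.02, 3.02]. Speed limits (rad/s): [2.22, 2.22, 2.79, 3.14, 3.14, 3.14].

INTERFACE

Orientations are given as [roll, pitch, yaw] about the fixed x, y, z axes, in that order (R = Rz(yaw) Ry(pitch) Rx(roll)).
In Python, from rig import r, cams gives the robot as it stands. The module is installed in compiled form; this text tells all that it offers.
- The arm moves only by the tool send_rows, never from a script. Its argument "targets" is one flat list of numbers, 7 for each row, row after row: the shift along the tool's x, y, z in m, then the turn, a rotation vector about the tool's x, y, z in rad, then the opening, from -1 (shut) to 1 (fully open). In form: [tx, ty, tz, wx, wy, wz, fingers, tx, ty, tz, wx, wy, wz, fingers, ...]. A call has 1 to 12 rows; each row is the pose to reach, as a shift and turn from the pose commanded when the call began, along the tool's axes at that moment; what a row does not reach only later rows make up. A row lasts 1/12 s, in which the tool goes at most 41.7 mm and 7.16 degrees, less where a joint would pass 70% of its speed; a pose out of reach is approached as far as the arm can. A call with a gripper value outside its range is refused whole. The fingers move at their own pace and stop on an object; "grip_force" is the grip in N (left out, the last holds). Time passes only in rows, so rows that repeat a pose let the fingers close. It gives the time, the measured TCP pose, the force, the opening and the grip force at its end, in the units of the state.
- r.sense(): the state, without advancing time (a new reading comes with each control period).
- cams.grab_frame(name): name is "side" or "top"; returns a dict with "color" (400x640x3 uint8, blue, green, red), "fx", "fy", "cx", "cy" (pixels), "k1" (the pictures are not rectified: a ray, as slopes to the right and down, at radius r is drawn at 1 + k1 r^2 times it, then the intrinsics apply), "xyz" and "attitude" of the camera in the world. Camera axes: x right, y down, z forward; pixel columns grow to the right and rows downward; lengths in mm; the calibration is good to about 2 mm. A picture is of the moment at which its call begins. There is no depth.
- r.sign_off(): hands the job in; it is judged then, once.
The state is a dict: "clock": time; "qpos": joint angles; "qvel": joint speeds; "joint_efforts": joint torques, N m; "eef_pos": TCP position; "tcp_rot": TCP orientation; "contact_force": force on the tool from outside, world axes, zero at the start; "wrist_torque": the same for the moment, N m; "opening": opening from 0.0 (shut) to 1.0 (fully open); "grasp_force": force on a finger pad.
Only numpy, scipy, OpenCV 4.12 (cv2) and the standard library are available. Lean on these libraries where they do the work, as an engineer would, in place of code of your own. Each camera call takes 0.05 s, during which the arm holds its last target. There are 200 camera calls.

TASK

The reversible tube rack lies with its blue small-hole face up: turn it over so that the orange face with the large holes is up, lay it lengthways in the channel of the white rack reader, and slide it under the reader's bridge until it is fully home against the stop. Lower it gently: never let it drop or topple over freely. Leave the tip box, bottle, black rotor lid and beaker where they stand.

Things in the scene. Friction and masses are not known exactly. Their poses are not given: they have to be found in the camera images.
- rack: Loose reversible tube rack, a flat block 130 mm long (x) x 60 wide (y) x 30 thick (z), 0.15-0.3 kg. +z face: blue, 32 small dark holes, up at the start; -z face: orange, 18 large dark holes. Holes are marks only. Origin at the block's centre: 15 mm above the bench lying flat, 65 mm when standing on a short end (it stands by itself). Either end may go into the reader first.
- large_face (a point): Centre of the rack's orange large-hole face, 15 mm from the rack's origin.
- reader: Fixed white rack reader, 230 mm long (x from -100 to +130) x 125 wide x 88 high. Origin at bench level on the centre line of its channel, which runs along x from the open mouth (x = -100) to the stop (x = +100). A bridge covers the channel from x = +45 mm to the stop: underside 54 mm, top 88 mm above the bench. Rack home: its centre at x = +35, y = 0, z = 27 mm, its outer end at x = -30.
- stop (a point): Middle of the stop face at the inner end of the reader's channel (reader x = +100 mm, 27 mm above the bench).
- channel_mouth (a point): Middle of the channel's open end (reader x = -100 mm), on its floor, which is 12 mm above the bench. The channel is 65 mm wide between two aluminium guide walls, 8 mm thick, tops 20 mm above the bench. The rack lying in it has its top 42 mm above the bench.
- tip_box: Bystander: closed purple pipette-tip box with pale lid, 88 x 128 x 62 mm high, loose. Origin at the centre of its underside.
- bottle: Bystander: clear bottle with orange cap, 66 mm diameter, 150 mm high, loose. Origin at the centre of its underside.
- rotor_lid: Bystander: black disc-shaped rotor lid, 84 mm diameter, 26 mm high at its central knob, loose. Origin at the centre of its underside.
- beaker: Bystander: open glass beaker, 72 mm across the rim, 90 mm high, loose. Origin at the centre of its underside.
Not all that is in view belongs to the job. There is more than one size of the rack; the job needs the middle-sized.

How it is judged:
By the outcome, as a careful person would: the job done as asked, in the order asked, and still so for the second after the job is handed in, with the robot touching nothing.
It also fails if it takes over 72 s, if anything falls off the work surface, if the arm or the gripper's body presses on something with over 40 N, if the wrist force passes 120 N, or if a joint passes its speed limit or range.

## Working session

There is one attempt and no reset: what is moved stays moved. The work goes in short steps, Python scripts to look and compute and a tool call to move; the robot and the scene stay as the last step left them, time stands still between calls to the robot, and variables do not carry over. Pictures are saved under pics/ and viewed, at most 10 in all, crops included, and the job is handed in when it is done.

Besides the shell and the picture viewer there is one more tool, called after "Emit:" by a JSON object that holds its "name" and its "arguments", one argument or row to a line. send_rows: Moves the arm, as the interface text tells. Its arguments: {"type":"object","properties":{"targets":{"type":"array"},"grip_force":{"type":"number"}},"required":["targets"]}

```bash
mkdir -p pics; python3 - <<'E'
from rig import r,cams
import cv2
s=r.sense();print(s)
for n in("side","top"):
    f=cams.grab_frame(n);cv2.imwrite(f"pics/{n}0.png",f["color"]);print(n,{k:v for k,v in f.items() if k!="color"})
E
```

```text
{'clock': 0.0, 'qpos': array([-1.22137600e+00,  3.53642798e-01,  1.63414443e+00,  1.12912875e-05,
        1.15520520e+00, -2.41145487e-03]), 'qvel': array([ 0.00025503,  0.00105342,  0.00037738, -0.00028279, -0.00052186,
       -0.00021242]), 'joint_efforts': array([ 9.15838500e-04, -6.05254483e+01, -3.42065191e+01,  8.55662438e-05,
        9.43064078e-03, -3.13211115e-05]), 'eef_pos': array([ 215.21720597, -586.2611034 ,  230.56062061]), 'tcp_rot': array([-3.14019290e+00, -1.36992292e-05,  3.51827203e-01]), 'contact_force': array([ 0.29337042,  0.44431353, -0.44292957]), 'wrist_torque': array([0.0309123 , 0.04205152, 0.06271064]), 'grasp_force': 0.0, 'opening': 0.9989113147840891}
side {'fx': 512.1258078593648, 'fy': 512.1258078593648, 'cx': 319.2210405854446, 'cy': 191.86523230012472, 'k1': 0.05624416449640228, 'xyz': array([-179.2675686 ,  797.75139524, 1051.46969578]), 'attitude': array([-2.29619646e+00, -2.12861767e-04, -2.35904701e+00])}
top {'fx': 421.0311009856244, 'fy': 421.0311009856244, 'cx': 316.5483393613833, 'cy': 202.06077550783513, 'k1': -0.08672980766340382, 'xyz': array([ 376.01418404,    5.49537472, 1198.82022545]), 'attitude': array([-2.93004667,  0.003618  , -1.52873681])}
```

View pics/top0.png

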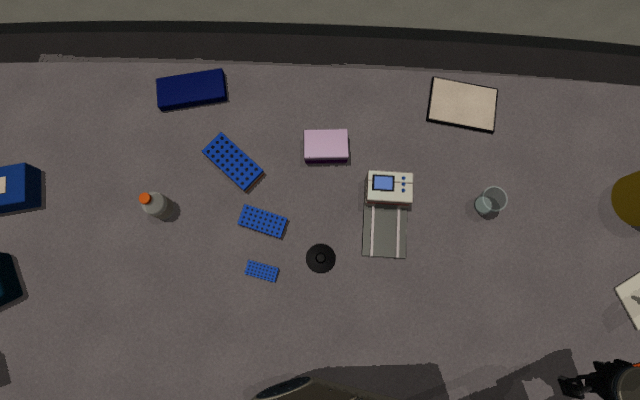

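View pics/side0.png

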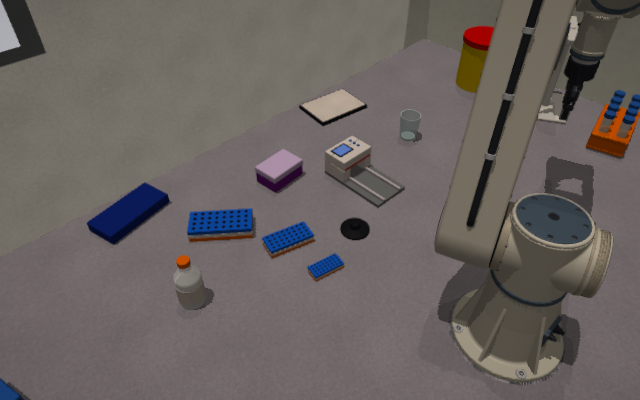

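Top view shows three blue racks: large at (233,161), middle at (263,221) and small at (262,271). The middle one should be the 130 mm rack, and I'll check that by measuring it and with a crop. The reader's bridge is at (390,187), and its mouth faces the robot at (385,256).

```bash
cat > h.py <<'E'
import numpy as np,cv2
from scipy.spatial.transform import Rotation as Ro
from rig import r,cams
def ray(f,uv):
    K=np.array([[f["fx"],0,f["cx"]],[0,f["fy"],f["cy"]],[0,0,1]])
    p=cv2.undistortPoints(np.array(uv,float).reshape(-1,1,2),K,np.array([f["k1"],0,0,0.]))[:,0]
    d=np.c_[p,np.ones(len(p))]
    return f["xyz"],d@Ro.from_euler("xyz",f["attitude"]).as_matrix().T
def plane(f,uv,z):
    o,d=ray(f,uv); return o+d*((z-o[2])/d[:,2])[:,None]
def tri(f,a,g,b):
    o,d=ray(f,a);p,e=ray(g,b);out=[]
    for x,y in zip(d,e):
        t=np.linalg.lstsq(np.c_[x,-y],p-o,rcond=None)[0]
        A=o+t[0]*x;B=p+t[1]*y;out.append(np.r_[(A+B)/2,np.linalg.norm(A-B)])
    return np.array(out)
def blue(img): 
    h=cv2.cvtColor(img,cv2.COLOR_BGR2HSV); m=cv2.inRange(h,(95,110,50),(125,255,255))
    return cv2.morphologyEx(m,cv2.MORPH_CLOSE,np.ones((5,5),np.uint8))
def blob(m,pt):
    cs,_=cv2.findContours(m,cv2.RETR_EXTERNAL,cv2.CHAIN_APPROX_NONE)
    return min(cs,key=lambda c:np.hypot(*(c.mean((0,1))-pt)) if cv2.contourArea(c)>40 else 1e9)
E
python3 - <<'E'
from h import *
t=cams.grab_frame("top");s=cams.grab_frame("side")
np.set_printoptions(precision=1,suppress=True)
for n,a,b in(("large",(233,161),(221,221)),("mid",(263,221),(288,238)),("small",(262,271),(326,266))):
    ca=blob(blue(t["color"]),a);cb=blob(blue(s["color"]),b)
    # centroids of top face as polygon
    def cen(c): m=cv2.moments(c);return [m["m10"]/m["m00"],m["m01"]/m["m00"]]
    print(n,"tri centre",tri(t,[cen(ca)],s,[cen(cb)]))
    for f,c in((t,ca),(s,cb)):
        P=plane(f,c[:,0],30)[:,:2].astype(np.float32);R=cv2.minAreaRect(P);print(R, cv2.boxPoints(R).ravel())
a=cv2.resize(t["color"][130:290,190:420],None,fx=3.4,fy=3.4,interpolation=cv2.INTER_CUBIC)
cv2.imwrite("pics/c1.png",a)
b=cv2.resize(s["color"][125:285,240:410],None,fx=3.7,fy=3.7,interpolation=cv2.INTER_CUBIC)
cv2.imwrite("pics/c2.png",b)
E
```

```text
large tri centre [[738.  270.5  35.8   0. ]]
((740.7857666015625, 272.8665771484375), (176.74563598632812, 81.86137390136719), 50.05555725097656) [652.7 231.4 715.4 178.8 828.9 314.3 766.1 366.9]
((744.28759765625, 266.4689025878906), (176.41749572753906, 93.00167846679688), 49.74469757080078) [651.8 229.2 722.8 169.1 836.8 303.7 765.8 363.8]
mid tri centre [[566.7 172.1  27.6   1. ]]
((566.50830078125, 172.31924438476562), (130.62608337402344, 60.107540130615234), 73.8609848022461) [519.5 117.9 577.2 101.2 613.5 226.7 555.8 243.4]
((564.6728515625, 171.51707458496094), (131.8339080810547, 66.2720947265625), 73.996337890625) [514.6 117.3 578.4  99.  614.7 225.7 551.  244. ]
small tri centre [[427.5 165.9  19.8   1.3]]
((427.4219665527344, 164.9827880859375), (88.00016784667969, 40.4973258972168), 76.87694549560547) [397.7 126.7 437.2 117.5 457.1 203.2 417.7 212.4]
((421.29620361328125, 170.94570922851562), (89.03617095947266, 42.40475082397461), 77.29712677001953) [390.8 132.2 432.2 122.9 451.8 209.7 410.4 219. ]
```

View pics/c1.png

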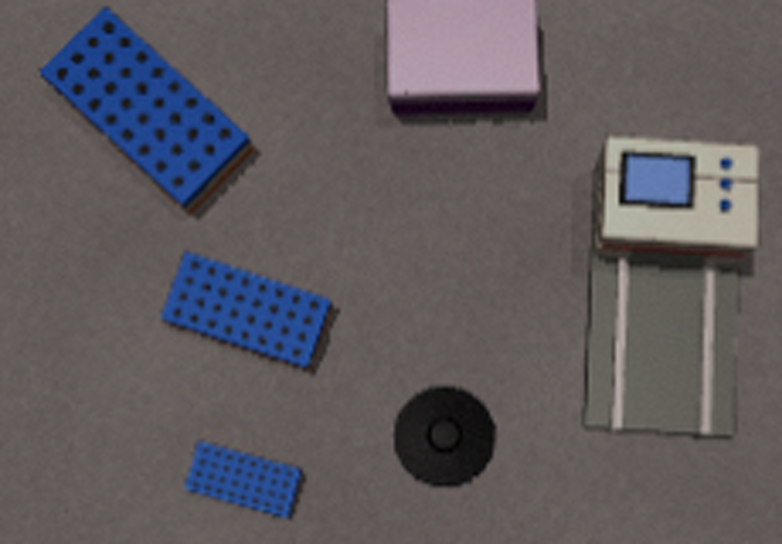

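View pics/c2.png

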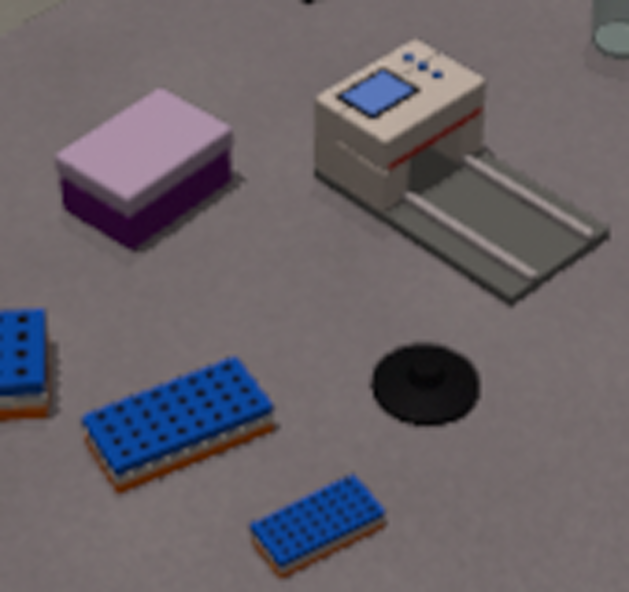

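The middle rack at (263,221) measures 130.6 x 60.1 mm, with its top face at about 28 mm. That matches the description; the others are 177 mm and 88 mm long. The crop confirms a blue face with 32 holes and orange underneath. Next I'll measure the reader and the bystanders.

```bash
python3 - <<'E'
from h import *
t=cams.grab_frame("top");s=cams.grab_frame("side")
np.set_printoptions(precision=1,suppress=True)
C1=lambda q:[(x/3.4+190,y/3.4+130) for x,y in q]
C2=lambda q:[(x/3.7+240,y/3.7+125) for x,y in q]
# bright walls in the top view
g=cv2.cvtColor(t["color"],cv2.COLOR_BGR2GRAY)
for lo,hi in((366,380),(392,408)):
    ys=np.arange(214,255);xs=[]
    for y in ys:
        w=g[y,lo:hi].astype(float);w-=np.median(w);w[w<25]=0;xs.append((w*np.arange(lo,hi)).sum()/w.sum())
    P=plane(t,np.c_[xs,ys],20)
    vx,vy,x0,y0=cv2.fitLine(P[:,:2].astype(np.float32),cv2.DIST_HUBER,0,.01,.01).ravel()
    print("wall",x0,y0,"yaw",np.degrees(np.arctan2(vy,vx)))
print("mouth wall ends z20",plane(t,C1([(617,430),(707,432)]),20))
print("base mouth edge",tri(t,C1([(585,428),(735,437)]),s,C2([(512,301),(608,233)])))
print("wall ends tri",tri(t,C1([(617,430),(707,432)]),s,C2([(532,277),(590,236)])))
print("bridge top tri",tri(t,C1([(608,137),(758,146),(755,248),(598,243)]),s,C2([(317,97),(417,40),(485,78),(385,141)])))
print("bridge top z88",plane(t,C1([(608,137),(758,146),(755,248),(598,243)]),88))
print("lid",plane(t,C1([(445,436)]),15),"box",plane(t,C1([(388,92),(537,92),(535,0)]),62),"bottle",plane(t,[(145,198)],150),"beaker",plane(t,[(490,207)],10))
E
```

```text
wall 546.0748 -139.61824 yaw -1.4385034
wall 541.70264 -212.61948 yaw -1.4455827
mouth wall ends z20 [[ 479.8 -139.4   20. ]
 [ 481.  -213.6   20. ]]
base mouth edge [[ 480.8 -114.8    7.6    1.8]
 [ 479.3 -240.1    3.4    0.3]]
wall ends tri [[ 480.2 -139.5   18.     0.4]
 [ 481.  -215.    14.7    1.1]]
bridge top tri [[ 707.7 -121.    88.8    3.1]
 [ 705.7 -243.4   86.6    4.1]
 [ 621.4 -238.3   91.6    0.5]
 [ 620.1 -112.7   94.8    0.6]]
bridge top z88 [[ 709.3 -120.2   88. ]
 [ 707.  -241.9   88. ]
 [ 622.4 -238.9   88. ]
 [ 621.3 -113.5   88. ]]
lid [[469.6   1.6  15. ]] box [[748.5  60.5  62. ]
 [753.6 -63.4  62. ]
 [835.2 -59.7  62. ]] bottle [[593.3 464.1 150. ]] beaker [[ 637.1 -486.2   10. ]]
```

```bash
cat >> h.py <<'E'
np.set_printoptions(precision=4,suppress=True)
def pose(yaw,tilt):  # tool down at yaw (deg), then tilted about tool y (deg)
    return Ro.from_euler("z",yaw,degrees=True)*Ro.from_euler("x",180,degrees=True)*Ro.from_euler("y",tilt,degrees=True)
def go(p,yaw,tilt,base=None):
    s=r.sense()
    p0,R0=(s["eef_pos"],Ro.from_euler("xyz",s["tcp_rot"])) if base is None else (np.array(base[0],float),pose(*base[1:]))
    R1=pose(yaw,tilt)
    print("shift m",R0.inv().apply(np.array(p)-p0)/1000,"rotvec",(R0.inv()*R1).as_rotvec())
def st():
    s=r.sense();R=Ro.from_euler("xyz",s["tcp_rot"])
    print("t",s["clock"],"tcp",s["eef_pos"],"toolz",R.as_matrix()[:,2],"tooly",R.as_matrix()[:,1],"q",s["qpos"],"F",s["contact_force"],"op",s["opening"],"gf",s["grasp_force"])
E
python3 -c "
from h import *
go([577,210.5,140],73.9,0)"
```

```text
shift m [ 0.6142 -0.6236  0.0913] rotvec [-0.0004 -0.0002 -0.938 ]
```

Emit:
{"name": "send_rows", "arguments": {
  "targets": [0.614,-0.624,0,0,0,-0.938,1,0.614,-0.624,0,0,0,-0.938,1,0.614,-0.624,0,0,0,-0.938,1,0.614,-0.624,0,0,0,-0.938,1,0.614,-0.624,0,0,0,-0.938,1,0.614,-0.624,0,0,0,-0.938,1,0.614,-0.624,0,0,0,-0.938,1,0.614,-0.624,0,0,0,-0.938,1,0.614,-0.624,0,0,0,-0.938,1,0.614,-0.624,0,0,0,-0.938,1,0.614,-0.624,0,0,0,-0.938,1,0.614,-0.624,0,0,0,-0.938,1]
}}

```text
clock: 1.3
eef_pos: [422.2, -129.4, 231.6]
tcp_rot: [3.141, 0.0, 1.29]
contact_force: [0.3, -0.2, 0.2]
opening: 0.998
grasp_force: 0.0
```

```bash
python3 -c "
from h import *
st();go([577,210.5,120],73.9,0);go([577,210.5,120],73.9,-15)"
```

```text
t 1.3 tcp [ 422.2016 -129.3731  231.6231] toolz [ 0.0008 -0.0003 -1.    ] tooly [ 0.9607 -0.2774  0.0009] q [-0.3007  0.0606  2.0063 -0.0001  1.0738 -0.0195] F [ 0.2969 -0.1615  0.2078] op 0.9982998489948136 gf 0.0
shift m [0.3695 0.0543 0.1116] rotvec [ 0.0009  0.0001 -0.0001]
shift m [0.3695 0.0543 0.1116] rotvec [ 0.0009 -0.2617 -0.0003]
```

```bash
python3 -c "
from h import *
go([577,208.5,90],73.9,-10);go([577,208.5,0],73.9,-10,base=([577,208.5,90],73.9,-10))"
```

```text
shift m [0.3676 0.0549 0.1416] rotvec [ 0.0009 -0.1745 -0.0002]
shift m [ 0.0156 -0.      0.0886] rotvec [0. 0. 0.]
```

Emit:
{"name": "send_rows", "arguments": {
  "targets": [0.368,0.055,0.142,0.001,-0.174,0,1,0.368,0.055,0.142,0.001,-0.174,0,1,0.368,0.055,0.142,0.001,-0.174,0,1,0.368,0.055,0.142,0.001,-0.174,0,1,0.368,0.055,0.142,0.001,-0.174,0,1,0.368,0.055,0.142,0.001,-0.174,0,1,0.368,0.055,0.142,0.001,-0.174,0,1,0.368,0.055,0.142,0.001,-0.174,0,1,0.368,0.055,0.142,0.001,-0.174,0,1,0.368,0.055,0.142,0.001,-0.174,0,1,0.368,0.055,0.142,0.001,-0.174,0,1,0.368,0.055,0.142,0.001,-0.174,0,1]
}}

```text
clock: 2.3
eef_pos: [576.5, 208.5, 87.8]
tcp_rot: [-3.139, 0.175, 1.293]
contact_force: [-0.8, -0.5, 0.5]
opening: 1.005
grasp_force: 0.0
```

```bash
python3 -c "
from h import *
st();go([577,208.5,0],73.9,-10)"
```

```text
t 2.3 tcp [576.4896 208.4712  87.8473] toolz [-0.0501 -0.1668 -0.9847] tooly [ 0.9614 -0.2751 -0.0023] q [ 0.4184  0.5533  1.6854 -0.1553  1.0232  0.7859] F [-0.8176 -0.5266  0.4936] op 1.0047751144086736 gf 0.0
shift m [0.0155 0.0007 0.0865] rotvec [-0.0019  0.0006  0.0027]
```

Emit:
{"name": "send_rows", "arguments": {
  "targets": [0.005,0,0.029,0,0,0,1,0.01,0,0.058,0,0,0,1,0.013,0,0.073,0,0,0,1,0.0155,0.0005,0.0865,0,0,0,1,0.0155,0.0005,0.0865,0,0,0,1,0.0155,0.0005,0.0865,0,0,0,0,0.0155,0.0005,0.0865,0,0,0,-1,0.0155,0.0005,0.0865,0,0,0,-1,0.0155,0.0005,0.0865,0,0,0,-1,0.0155,0.0005,0.0865,0,0,0,-1,0.0155,0.0005,0.0865,0,0,0,-1,0.0155,0.0005,0.0865,0,0,0,-1],
  "grip_force": 60
}}

```text
clock: 3.3
eef_pos: [578.4, 207.6, 3.1]
tcp_rot: [3.14, 0.173, 1.29]
contact_force: [0.6, -0.1, 8.0]
opening: 0.688
grasp_force: 66.0
```

```bash
python3 -c "
from h import *
st();go([577,208.5,80],73.9,-10);go([590,60,160],90,80)"
```

```text
t 3.3 tcp [578.3624 207.5646   3.1389] toolz [-0.0464 -0.1653 -0.9852] tooly [ 0.9608 -0.2773  0.0012] q [ 0.416   0.6693  1.7129 -0.173   0.8772  0.8157] F [ 0.641  -0.0854  7.9577] op 0.6883630083807829 gf 65.96678853034973
shift m [-0.0127 -0.0015 -0.0758] rotvec [ 0.0012 -0.002  -0.0002]
shift m [-0.1634  0.0523 -0.1307] rotvec [ 0.1802  1.5577 -0.2544]
```

```bash
python3 -c "
from h import *
import json
s=r.sense();R0=Ro.from_euler('xyz',s['tcp_rot']);c=R0.inv().apply(np.array([566.4,172.2,15])-s['eef_pos']);print('c_tool',c)
T=np.array([590,60,95])-pose(90,80).apply(c);print('T',T)
go([570,170,150],73.9,-10)
go(T,90,80,base=([570,170,150],73.9,-10))"
```

```text
c_tool [-38.7777  -1.6735  -5.2852]
T [591.6735  71.9386 132.2708]
shift m [-0.063   0.0026 -0.1381] rotvec [ 0.0012 -0.002  -0.0002]
shift m [-0.0838  0.048   0.0328] rotvec [ 0.1789  1.5595 -0.2555]
```

Emit:
{"name": "send_rows", "arguments": {
  "targets": [0,0,-0.03,0,0,0,-1,-0.02,0,-0.07,0,0,0,-1,-0.04,0.001,-0.105,0,0,0,-1,-0.063,0.003,-0.138,0,0,0,-1,-0.063,0.003,-0.138,0,0,0,-1,-0.063,0.003,-0.138,0,0,0,-1]
}}

```text
clock: 3.8
eef_pos: [570.9, 169.6, 151.1]
tcp_rot: [3.138, 0.171, 1.288]
contact_force: [-0.4, 0.6, -3.0]
opening: 0.688
grasp_force: 67.2
```

Emit:
{"name": "send_rows", "arguments": {
  "targets": [-0.084,0.048,0.033,0.179,1.56,-0.255,-1,-0.084,0.048,0.033,0.179,1.56,-0.255,-1,-0.084,0.048,0.033,0.179,1.56,-0.255,-1,-0.084,0.048,0.033,0.179,1.56,-0.255,-1,-0.084,0.048,0.033,0.179,1.56,-0.255,-1,-0.084,0.048,0.033,0.179,1.56,-0.255,-1,-0.084,0.048,0.033,0.179,1.56,-0.255,-1,-0.084,0.048,0.033,0.179,1.56,-0.255,-1,-0.084,0.048,0.033,0.179,1.56,-0.255,-1,-0.084,0.048,0.033,0.179,1.56,-0.255,-1,-0.084,0.048,0.033,0.179,1.56,-0.255,-1,-0.084,0.048,0.033,0.179,1.56,-0.255,-1]
}}

```text
clock: 4.8
eef_pos: [591.0, 70.7, 128.9]
tcp_rot: [-3.072, -1.248, 1.48]
contact_force: [0.8, -0.0, -4.3]
opening: 0.688
grasp_force: 67.3
```

```bash
python3 -c "
from h import *
st();go([591.7,72,132.3],90,80)"
```

```text
t 4.8 tcp [591.0289  70.6971 128.9405] toolz [ 0.0161  0.9484 -0.3166] tooly [ 0.9995 -0.0244 -0.0221] q [-0.4121  0.8185  1.7395  1.07    1.5077 -1.0128] F [ 0.764  -0.0047 -4.3079] op 0.687821675410874 gf 67.33680725097656
shift m [0.0036 0.0006 0.0002] rotvec [ 0.0182  0.1474 -0.0274]
```

Works well. I'll finish the tilt, then look to check.

Emit:
{"name": "send_rows", "arguments": {
  "targets": [0.0036,0,0,0.018,0.147,-0.027,-1,0.0036,0,0,0.018,0.147,-0.027,-1,0.0036,0,0,0.018,0.147,-0.027,-1,0.0036,0,0,0.018,0.147,-0.027,-1]
}}

```text
clock: 5.13
eef_pos: [591.0, 73.0, 132.3]
tcp_rot: [-3.124, -1.388, 1.555]
contact_force: [-0.1, 0.7, -2.4]
opening: 0.69
grasp_force: 67.4
```

```bash
python3 -c "
from h import *
st();go([591.7,72,100],90,80)
s=cams.grab_frame('side');cv2.imwrite('pics/s2.png',cv2.resize(s['color'][100:320,200:450],None,fx=2.5,fy=2.5))"
```

```text
t 5.1333 tcp [590.9782  72.9952 132.2762] toolz [-0.002   0.9833 -0.1821] tooly [ 1.      0.0014 -0.0031] q [-0.422   0.8965  1.7048  1.1139  1.6227 -1.0789] F [-0.073   0.661  -2.4498] op 0.6900372545050782 gf 67.36981987953186
shift m [-0.0319  0.0008  0.0049] rotvec [-0.0019  0.0086 -0.0028]
```

View pics/s2.png

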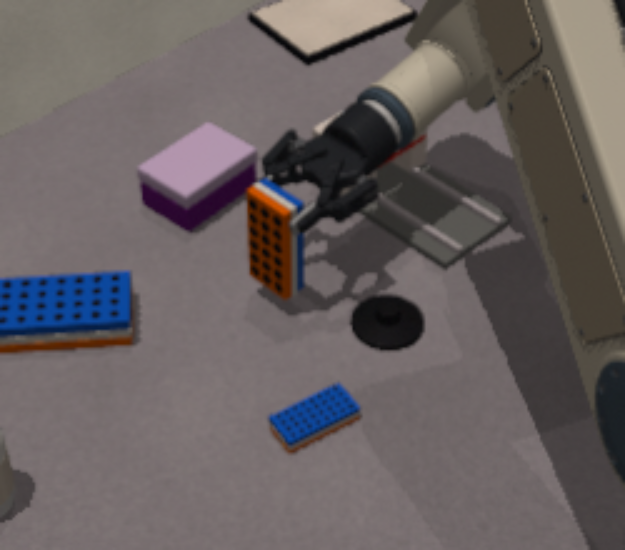

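The rack is held upright near crop pixel (275,240), orange face towards +y, with nothing close to it. I'll lower it gently.

Emit:
{"name": "send_rows", "arguments": {
  "targets": [-0.008,0,0.0012,0,0.003,0,-1,-0.016,0.0005,0.0025,0,0.006,0,-1,-0.022,0.0005,0.0035,0,0.008,0,-1,-0.024,0.0005,0.0038,0,0.008,0,-1,-0.025,0.0005,0.004,0,0.008,0,-1,-0.025,0.0005,0.004,0,0.008,0,-1]
}}

```text
clock: 5.68
eef_pos: [591.7, 72.0, 108.1]
tcp_rot: [-3.138, -1.399, 1.568]
contact_force: [-0.4, -0.1, -3.5]
opening: 0.684
grasp_force: 67.4
```

Emit:
{"name": "send_rows", "arguments": {
  "targets": [-0.001,0,0.0002,0,0,0,-1,-0.002,0,0.0003,0,0,0,-1,-0.003,0,0.0005,0,0,0,-1]
}}

```text
clock: 5.93
eef_pos: [591.8, 71.9, 105.4]
tcp_rot: [-3.141, -1.399, 1.571]
contact_force: [-0.3, -0.5, -3.0]
opening: 0.688
grasp_force: 67.4
```

Emit:
{"name": "send_rows", "arguments": {
  "targets": [-0.001,0,0.0002,0,0,0,-1,-0.002,0,0.0003,0,0,0,-1,-0.002,0,0.0003,0,0,0,-1]
}}

```text
clock: 6.18
eef_pos: [591.9, 71.9, 104.9]
tcp_rot: [3.139, -1.402, 1.574]
contact_force: [-1.6, -1.4, 7.3]
opening: 0.689
grasp_force: 67.9
```

Emit:
{"name": "send_rows", "arguments": {
  "targets": [-0.0007,0,0.0001,0,0,0,-1,-0.0014,0,0.0002,0,0,0,-1,-0.0014,0,0.0002,0,0,0,-1]
}}

```text
clock: 6.43
eef_pos: [591.9, 71.8, 104.9]
tcp_rot: [3.137, -1.404, 1.577]
contact_force: [-1.3, -2.9, 14.0]
opening: 0.688
grasp_force: 68.1
```

Emit:
{"name": "send_rows", "arguments": {
  "targets": [0.001,0,0,0,0,0,-1,0.001,0,0,0,0,0,0.5,0.001,0,0,0,0,0,1,0.001,0,0,0,0,0,1,0.001,0,0,0,0,0,1,0.001,0,0,0,0,0,1,0.001,0,-0.01,0,0,0,1,0.001,0,-0.03,0,0,0,1,0.001,0,-0.06,0,0,0,1,0.001,0,-0.085,0,0,0,1,0.001,0,-0.085,0,0,0,1]
}}

```text
clock: 7.35
eef_pos: [593.0, -16.4, 118.2]
tcp_rot: [3.127, -1.397, 1.583]
contact_force: [0.3, 0.5, -1.0]
opening: 1.002
grasp_force: 0.0
```

```bash
python3 - <<'E'
from h import *
st()
s=cams.grab_frame('side');t=cams.grab_frame('top')
a=cv2.resize(s['color'][140:270,260:400],None,fx=3,fy=3);b=cv2.resize(t['color'][170:300,240:380],None,fx=3,fy=3)
cv2.imwrite('pics/st3.png',np.hstack([a,b]))
h=cv2.cvtColor(s['color'],cv2.COLOR_BGR2HSV);m=cv2.inRange(h,(5,130,60),(18,255,255));m=cv2.morphologyEx(m,cv2.MORPH_CLOSE,np.ones((5,5),np.uint8))
c=blob(m,(310,205));print(cv2.boundingRect(c),cv2.approxPolyDP(c,4,True)[:,0])
E
```

```text
t 7.35 tcp [593.0109 -16.4307 118.1524] toolz [ 0.0025  0.9849 -0.1729] tooly [ 1.     -0.0021  0.0025] q [-0.5409  0.9571  1.5966  1.0227  1.7074 -1.072 ] F [ 0.2662  0.5437 -0.9845] op 1.0016629545819797 gf 0.0
(299, 182, 18, 44) [[299 182]
 [300 216]
 [315 225]
 [315 191]]
```

View pics/st3.png

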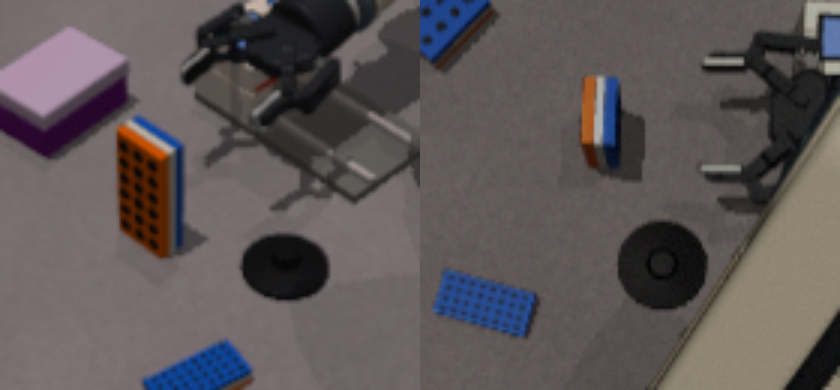

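The rack stands upright on its own, orange face towards +y. Next I'll measure it.

```bash
python3 - <<'E'
from h import *
s=cams.grab_frame('side');t=cams.grab_frame('top')
print(plane(s,[(300,216.5),(316,226)],0),plane(s,[(299,181.5),(316,190.5)],130))
h=cv2.cvtColor(t['color'],cv2.COLOR_BGR2HSV)
roi=np.zeros(h.shape[:2],np.uint8);roi[190:232,428//2*0+428-0 if 0 else 290:312]=255
for n,lo,hi in(("orange",(3,110,50),(18,255,255)),("blue",(95,110,50),(125,255,255)),("all",None,None)):
    m=cv2.inRange(h,lo,hi)&roi if lo else (cv2.inRange(h,(95,110,50),(125,255,255))|cv2.inRange(h,(3,110,50),(18,255,255)))&roi
    x,y,w,hh=cv2.boundingRect(m);print(n,x,y,w,hh)
    print(plane(t,[(x,y),(x+w,y),(x,y+hh),(x+w,y+hh)],130)[:,:2].ravel())
E
```

```text
[[619.8669  73.733    0.    ]
 [558.8885  68.2006   0.    ]] [[623.7089  69.4893 130.    ]
 [563.514   62.8689 130.    ]]
orange 293 195 7 31
[621.467   81.145  622.2168  62.9014 539.8947  76.767  540.649   58.8048]
blue 301 196 5 23
[619.6528  60.1625 620.1888  47.1442 558.9587  57.1414 559.495   44.2733]
all 293 195 13 31
[621.467   81.145  622.8599  47.2709 539.8947  76.767  541.2929  43.4151]
```

```bash
python3 -c "
from h import *
go([590,-16,300],90,0)
go([590,180,280],90,-70,base=([590,-16,300],90,0))"
```

```text
shift m [ 0.1793 -0.0018 -0.0357] rotvec [-0.0017 -1.3991  0.0004]
shift m [ 0.196 -0.     0.02 ] rotvec [-0.     -1.2217 -0.    ]
```

Emit:
{"name": "send_rows", "arguments": {
  "targets": [0.179,-0.002,-0.036,-0.002,-1.399,0,1,0.179,-0.002,-0.036,-0.002,-1.399,0,1,0.179,-0.002,-0.036,-0.002,-1.399,0,1,0.179,-0.002,-0.036,-0.002,-1.399,0,1,0.179,-0.002,-0.036,-0.002,-1.399,0,1,0.179,-0.002,-0.036,-0.002,-1.399,0,1,0.179,-0.002,-0.036,-0.002,-1.399,0,1,0.179,-0.002,-0.036,-0.002,-1.399,0,1,0.179,-0.002,-0.036,-0.002,-1.399,0,1,0.179,-0.002,-0.036,-0.002,-1.399,0,1,0.179,-0.002,-0.036,-0.002,-1.399,0,1,0.179,-0.002,-0.036,-0.002,-1.399,0,1]
}}

```text
clock: 8.55
eef_pos: [589.7, -13.5, 300.8]
tcp_rot: [3.138, 0.007, 1.575]
contact_force: [-0.3, 1.1, -0.4]
opening: 0.999
grasp_force: 0.0
```

Emit:
{"name": "send_rows", "arguments": {
  "targets": [0.196,0,0.02,0,-1.222,0,1,0.196,0,0.02,0,-1.222,0,1,0.196,0,0.02,0,-1.222,0,1,0.196,0,0.02,0,-1.222,0,1,0.196,0,0.02,0,-1.222,0,1,0.196,0,0.02,0,-1.222,0,1,0.196,0,0.02,0,-1.222,0,1,0.196,0,0.02,0,-1.222,0,1,0.196,0,0.02,0,-1.222,0,1,0.196,0,0.02,0,-1.222,0,1,0.196,0,0.02,0,-1.222,0,1,0.196,0,0.02,0,-1.222,0,1]
}}

```text
clock: 9.55
eef_pos: [589.0, 180.3, 277.5]
tcp_rot: [-3.132, 1.222, 1.581]
contact_force: [0.4, -0.0, 0.6]
opening: 0.997
grasp_force: 0.0
```

```bash
python3 -c "
from h import *
st()
go([590.3,140,139],90,-70)
go([590.3,46.5,105],90,-70,base=([590.3,140,139],90,-70))"
```

```text
t 9.55 tcp [588.9853 180.3264 277.4516] toolz [ 0.0009 -0.9399 -0.3415] tooly [ 1.      0.0021 -0.0031] q [ 0.7046  0.7519  1.3848 -0.8621  1.9072  0.8172] F [ 0.3641 -0.0443  0.6154] op 0.9969492722416249 gf 0.0
shift m [0.1163 0.0017 0.0852] rotvec [0.0009 0.0005 0.0037]
shift m [-0.     -0.      0.0995] rotvec [0. 0. 0.]
```

Emit:
{"name": "send_rows", "arguments": {
  "targets": [0.038,0.0005,0.028,0,0,0.001,1,0.077,0.001,0.056,0.001,0,0.002,1,0.116,0.0017,0.085,0.001,0,0.004,1,0.116,0.0017,0.085,0.001,0,0.004,1,0.116,0.0017,0.085,0.001,0,0.004,1]
}}

```text
clock: 9.97
eef_pos: [590.7, 137.2, 139.7]
tcp_rot: [3.14, 1.222, 1.565]
contact_force: [-0.3, -0.6, -0.1]
opening: 1.003
grasp_force: 0.0
```

```bash
python3 -c "
from h import *
st()
go([590.3,46.5,105],90,-70)"
```

```text
t 9.9667 tcp [590.6953 137.1753 139.7049] toolz [-0.0039 -0.9397 -0.3419] tooly [ 1.     -0.0043  0.0006] q [ 0.6577  0.8949  1.4667 -0.8502  1.7347  0.9742] F [-0.2968 -0.5632 -0.1304] op 1.0026938991736338 gf 0.0
shift m [ 0.0016 -0.      0.0971] rotvec [-0.0039  0.0001 -0.0021]
```

Emit:
{"name": "send_rows", "arguments": {
  "targets": [0.0005,0,0.02,0,0,0,1,0.001,0,0.04,0,0,0,1,0.0016,0,0.06,0,0,0,1,0.0016,0,0.08,0,0,0,1,0.0016,0,0.092,0,0,0,1,0.0016,0,0.097,0,0,0,1,0.0016,0,0.097,0,0,0,1]
}}

```text
clock: 10.55
eef_pos: [592.3, 48.3, 108.7]
tcp_rot: [3.123, 1.221, 1.55]
contact_force: [-0.0, 0.4, 0.0]
opening: 0.997
grasp_force: 0.0
```

Emit:
{"name": "send_rows", "arguments": {
  "targets": [0,0,0,0,0,0,0.5,0,0,0,0,0,0,0.3,0,0,0,0,0,0,0,0,0,0,0,0,0,-1,0,0,0,0,0,0,-1,0,0,0,0,0,0,-1,0,0,0,0,0,0,-1],
  "grip_force": 70
}}

```text
clock: 11.13
eef_pos: [592.3, 49.4, 108.0]
tcp_rot: [3.124, 1.223, 1.554]
contact_force: [1.6, 2.8, 7.2]
opening: 0.691
grasp_force: 77.2
```

```bash
python3 - <<'E'
from h import *
st()
s=r.sense();c=Ro.from_euler('xyz',s['tcp_rot']).inv().apply(np.array([590.3,58.5,65])-s['eef_pos']);print('c_tool',c)
go([590.3,80,200],90,-70)
# overhang pose: rack centre 19..23 inside mouth at reader yaw -1.44
u=np.array([np.cos(np.radians(-1.44)),np.sin(np.radians(-1.44)),0])
m=np.array([479.5,-174.5,0])
C=m+u*22;C[2]=27+45
print('C',C);print("T",C-pose(-1.44,20).apply(c))
E
```

```text
t 11.1333 tcp [592.3412  49.3675 108.0357] toolz [ 0.001 -0.94  -0.341] tooly [ 1.     -0.001   0.0059] q [ 0.5583  0.891   1.59   -0.9246  1.6065  1.0289] F [1.5592 2.8356 7.1574] op 0.6911986806885377 gf 77.15838432312012
c_tool [43.5574 -2.3035  6.09  ]
shift m [-0.076  -0.0015 -0.0602] rotvec [ 0.001   0.001  -0.0059]
C [ 501.4931 -175.0529   72.    ]
T [ 458.4353 -176.2747   62.8252]
```

```bash
python3 - <<'E'
from h import *
b=([590,60,220],90,-70)
go(b[0],90,-70)
go([560,0,200],90,20,base=b)
go([458.4,-176.3,140],-1.44,20,base=([560,0,200],90,20))
E
```

```text
shift m [-0.1016 -0.0017 -0.0482] rotvec [ 0.001   0.001  -0.0059]
shift m [-0.0017 -0.03    0.0632] rotvec [ 0.      1.5708 -0.    ]
shift m [-0.1862 -0.1016 -0.0039] rotvec [-0.5458 -0.      1.4997]
```

Emit:
{"name": "send_rows", "arguments": {
  "targets": [-0.009,0,-0.004,0,0,0,-1,-0.034,0,-0.016,0,0,0,-1,-0.068,-0.001,-0.032,0.001,0,-0.003,-1,-0.102,-0.002,-0.048,0.001,0,-0.006,-1,-0.102,-0.002,-0.048,0.001,0,-0.006,-1]
}}

```text
clock: 11.55
eef_pos: [590.9, 60.5, 225.9]
tcp_rot: [3.124, 1.219, 1.554]
contact_force: [1.4, 0.4, -2.8]
opening: 0.693
grasp_force: 76.9
```

Emit:
{"name": "send_rows", "arguments": {
  "targets": [0,-0.003,0.005,0,0.12,0,-1,0,-0.005,0.01,0,0.24,0,-1,0,-0.008,0.016,0,0.36,0,-1,0,-0.01,0.02,0,0.48,0,-1,0,-0.013,0.026,0,0.6,0,-1,0,-0.015,0.03,0,0.72,0,-1,0,-0.018,0.036,0,0.84,0,-1,0,-0.02,0.04,0,0.96,0,-1,0,-0.023,0.046,0,1.08,0,-1,-0.001,-0.025,0.05,0,1.2,0,-1,-0.002,-0.028,0.056,0,1.32,0,-1,-0.002,-0.03,0.06,0,1.44,0,-1]
}}

```text
clock: 12.55
eef_pos: [559.4, 1.6, 202.1]
tcp_rot: [3.139, -0.223, 1.571]
contact_force: [-1.1, -0.6, -3.8]
opening: 0.683
grasp_force: 76.5
```

```bash
python3 - <<'E'
from h import *
st()
go([458.4,-176.3,140],-1.44,20)
E
```

```text
t 12.55 tcp [559.3595   1.5714 202.0898] toolz [ 0.0024  0.2212 -0.9752] tooly [ 1.     -0.0007  0.0023] q [-0.1348  0.2981  1.8037  0.2514  1.0812 -0.2577] F [-1.0811 -0.5874 -3.8216] op 0.6832772215643219 gf 76.53123378753662
shift m [-0.1872 -0.101   0.021 ] rotvec [-0.4486  0.0962  1.5317]
```

Emit:
{"name": "send_rows", "arguments": {
  "targets": [-0.187,-0.101,0.021,-0.449,0.096,1.532,-1,-0.187,-0.101,0.021,-0.449,0.096,1.532,-1,-0.187,-0.101,0.021,-0.449,0.096,1.532,-1,-0.187,-0.101,0.021,-0.449,0.096,1.532,-1,-0.187,-0.101,0.021,-0.449,0.096,1.532,-1,-0.187,-0.101,0.021,-0.449,0.096,1.532,-1,-0.187,-0.101,0.021,-0.449,0.096,1.532,-1,-0.187,-0.101,0.021,-0.449,0.096,1.532,-1,-0.187,-0.101,0.021,-0.449,0.096,1.532,-1,-0.187,-0.101,0.021,-0.449,0.096,1.532,-1,-0.187,-0.101,0.021,-0.449,0.096,1.532,-1,-0.187,-0.101,0.021,-0.449,0.096,1.532,-1]
}}

```text
clock: 13.55
eef_pos: [457.0, -175.7, 139.8]
tcp_rot: [3.131, -0.338, 0.071]
contact_force: [-0.2, -0.3, -3.6]
opening: 0.688
grasp_force: 76.7
```

```bash
python3 - <<'E'
from h import *
st()
go([458.4,-176.3,85],-1.44,20)
E
```

```text
t 13.55 tcp [ 456.9879 -175.6992  139.7766] toolz [ 0.3319  0.013  -0.9432] tooly [ 0.0671 -0.9977  0.0098] q [-0.4872  0.1454  2.218   0.3497  0.5088  0.7314] F [-0.156  -0.3469 -3.5947] op 0.6877417525059376 gf 76.67500734329224
shift m [-0.0169  0.0002  0.0521] rotvec [-0.0218  0.0102  0.0902]
```

Emit:
{"name": "send_rows", "arguments": {
  "targets": [-0.008,0,0.026,-0.02,0.01,0.09,-1,-0.017,0,0.052,-0.022,0.01,0.09,-1,-0.017,0,0.052,-0.022,0.01,0.09,-1,-0.017,0,0.052,-0.022,0.01,0.09,-1]
}}

```text
clock: 13.88
eef_pos: [457.7, -175.5, 84.2]
tcp_rot: [-3.141, -0.345, -0.018]
contact_force: [-0.2, -0.2, -2.5]
opening: 0.683
grasp_force: 77.8
```

```bash
cat >> h.py <<'E'
def orange(f,pt,z):
    h=cv2.cvtColor(f['color'],cv2.COLOR_BGR2HSV);m=cv2.inRange(h,(3,120,50),(18,255,255));m=cv2.morphologyEx(m,cv2.MORPH_CLOSE,np.ones((7,7),np.uint8))
    c=blob(m,pt);P=plane(f,c[:,0],z)[:,:2].astype(np.float32);R=cv2.minAreaRect(P);return c,R
E
python3 - <<'E'
from h import *
st()
t=cams.grab_frame('top');s=cams.grab_frame('side')
a=t['color'][170:290,320:440];b=s['color'][120:240,310:430]
cv2.imwrite('pics/m5.png',np.hstack([cv2.resize(x,(400,400),interpolation=cv2.INTER_CUBIC) for x in(a,b)]))
for f,p in((t,(380,240)),(s,(380,185))):
    c,R=orange(f,p,108);print(R,cv2.contourArea(c),cv2.boundingRect(c))
E
```

```text
t 13.8833 tcp [ 457.7134 -175.5172   84.2121] toolz [ 0.3383 -0.0054 -0.941 ] tooly [-0.0179 -0.9998 -0.0007] q [-0.4741  0.2572  2.2661  0.4653  0.3401  0.6963] F [-0.1658 -0.2022 -2.4601] op 0.682851616322962 gf 77.77722358703613
((508.138427734375, -172.34799194335938), (113.46757507324219, 60.35004806518555), 0.2029254287481308) 946.5 (377, 222, 24, 44)
((525.3447265625, -174.06796264648438), (69.94654083251953, 122.55592346191406), 89.04859161376953) 418.5 (364, 154, 35, 26)
```

View pics/m5.png

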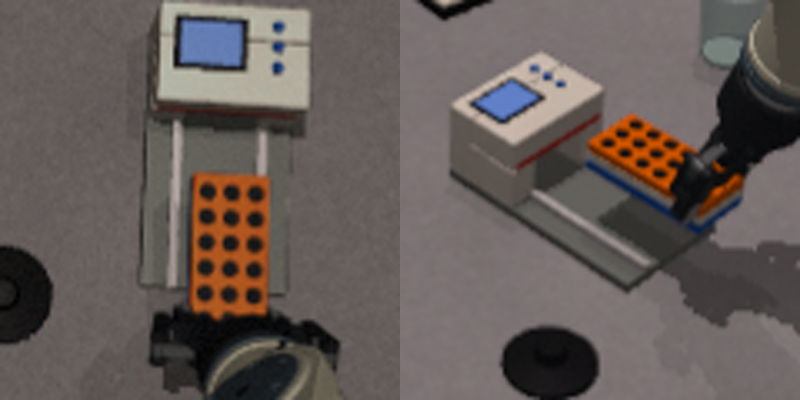

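The top view shows the orange face up, aligned with the channel but about 2.5 mm towards +y. Face at crop (230,245), walls at (175,200) and (262,200). I'll correct that and lower to just above the walls.

```bash
python3 - <<'E'
from h import *
go([458.4,-177.3,32],-1.7,20)
E
```

```text
shift m [-0.0198  0.0004  0.0506] rotvec [-0.0022 -0.0007  0.0112]
```

```bash
cat > m.py <<'E'
from h import *
import sys
def meas(z,pt=(388,245)):
    st();t=cams.grab_frame('top');s=cams.grab_frame('side')
    c,_=orange(t,pt,z)
    P=plane(t,c[:,0],z);u=np.array([np.cos(np.radians(-1.44)),np.sin(np.radians(-1.44))])
    n=np.array([-u[1],u[0]]);P=P[:,:2];a=P@u;b=P@n
    sel=(a<a.max()-8)&(a>a.max()-75);mid=np.median(b[sel])
    L=[np.polyfit(a[sel&k],b[sel&k],1) for k in(b>mid,b<mid)]
    am=a[sel].mean();e=[np.polyval(l,am) for l in L]
    ch=np.array([544,-176.1])@n
    print("far end along",a.max()-np.array([479.5,-174.5])@u,"lateral offset from channel",np.mean(e)-ch,"width",e[0]-e[1],"yaw rel deg",[round(float(np.degrees(np.arctan(l[0]))),2) for l in L])
    return t,s
if __name__=="__main__": meas(float(sys.argv[1]))
E
python3 m.py 108
```

```text
t 13.9833 tcp [ 459.6896 -176.8381   86.3296] toolz [ 0.3426 -0.008  -0.9394] tooly [-0.0184 -0.9998  0.0018] q [-0.4745  0.2545  2.2639  0.465   0.3397  0.6966] F [-0.9353 -0.1887 -2.4562] op 0.6842132483160239 gf 77.77910470962524
far end along 88.51373446734272 lateral offset from channel 1.346441988722205 width 59.62969541911761 yaw rel deg [1.16, -1.55]
```

Emit:
{"name": "send_rows", "arguments": {
  "targets": [-0.007,0.0007,0.019,0,0,0,-1,-0.014,0.0013,0.038,0,0,0,-1,-0.0174,0.0013,0.048,0,0,0,-1,-0.0174,0.0013,0.048,0,0,0,-1,-0.0174,0.0013,0.048,0,0,0,-1]
}}

```text
clock: 14.5
eef_pos: [459.6, -178.3, 34.9]
tcp_rot: [3.14, -0.35, -0.019]
contact_force: [-0.0, -0.2, -3.0]
opening: 0.685
grasp_force: 77.7
```

```bash
python3 m.py 58
```

```text
t 14.5 tcp [ 459.6342 -178.2574   34.9397] toolz [ 0.3426 -0.008  -0.9394] tooly [-0.0194 -0.9998  0.0014] q [-0.4778  0.3758  2.2864  0.7544  0.2215  0.3942] F [-0.0204 -0.1655 -2.9621] op 0.6854078789357682 gf 77.68725514411926
far end along 88.08889182617929 lateral offset from channel 0.37259246722834405 width 58.82362863527163 yaw rel deg [0.68, -1.48]
```

Emit:
{"name": "send_rows", "arguments": {
  "targets": [-0.0008,0.0001,0.0022,0,0,0,-1,-0.0017,0.0002,0.0047,0,0,0,-1,-0.0026,0.0003,0.007,0,0,0,-1,-0.0034,0.0003,0.0094,0,0,0,-1,-0.004,0.0003,0.011,0,0,0,-1,-0.004,0.0003,0.011,0,0,0,-1]
}}

```text
clock: 15.1
eef_pos: [459.0, -178.3, 22.3]
tcp_rot: [3.14, -0.349, -0.019]
contact_force: [0.2, -0.2, -2.5]
opening: 0.685
grasp_force: 77.7
```

```bash
python3 m.py 46
```

```text
t 15.1 tcp [ 459.0424 -178.2794   22.3162] toolz [ 0.3417 -0.0079 -0.9398] tooly [-0.0191 -0.9998  0.0014] q [-0.4783  0.4065  2.2906  0.8696  0.198   0.2756] F [ 0.2011 -0.1972 -2.5344] op 0.68478001540812 gf 77.68918991088867
far end along 87.70520858198495 lateral offset from channel 0.32508919651783685 width 58.21199877219382 yaw rel deg [-1.19, -1.75]
```

Emit:
{"name": "send_rows", "arguments": {
  "targets": [-0.0004,0,0.001,0,0,0,-1,-0.0008,0,0.002,0,0,0,-1,-0.001,0,0.0028,0,0,0,-1,-0.001,0,0.0028,0,0,0,-1]
}}

```text
clock: 15.53
eef_pos: [459.2, -178.4, 19.5]
tcp_rot: [3.14, -0.349, -0.019]
contact_force: [-0.2, -0.9, -2.4]
opening: 0.69
grasp_force: 77.7
```

Emit:
{"name": "send_rows", "arguments": {
  "targets": [-0.0003,0,0.0008,0,0,0,-1,-0.0006,0,0.0016,0,0,0,-1,-0.0006,0,0.0016,0,0,0,-1]
}}

```text
clock: 15.78
eef_pos: [459.2, -178.4, 17.8]
tcp_rot: [3.14, -0.349, -0.018]
contact_force: [0.2, 0.5, -2.1]
opening: 0.684
grasp_force: 77.7
```

Emit:
{"name": "send_rows", "arguments": {
  "targets": [-0.0003,0,0.0008,0,0,0,-1,-0.0006,0,0.0016,0,0,0,-1,-0.0006,0,0.0016,0,0,0,-1]
}}

```text
clock: 16.03
eef_pos: [459.3, -178.4, 17.1]
tcp_rot: [3.14, -0.351, -0.019]
contact_force: [-8.8, 0.2, 18.1]
opening: 0.684
grasp_force: 80.8
```

Emit:
{"name": "send_rows", "arguments": {
  "targets": [-0.0003,0,0.0008,0,0,0,-1,-0.0005,0,0.0014,0,0,0,-1,-0.0005,0,0.0014,0,0,0,-1]
}}

```text
clock: 16.28
eef_pos: [459.2, -178.5, 16.0]
tcp_rot: [3.139, -0.351, -0.019]
contact_force: [-13.3, 1.5, 27.6]
opening: 0.689
grasp_force: 82.3
```

Emit:
{"name": "send_rows", "arguments": {
  "targets": [0.0005,0,-0.0014,0,0,0,-1,0.0007,0,-0.0018,0,0,0,-1,0.0007,0,-0.0018,0,0,0,0.5,0.0007,0,-0.0018,0,0,0,1,0.0007,0,-0.0018,0,0,0,1,0.0007,0,-0.0018,0,0,0,1,0.0007,0,-0.0018,0,0,0,1,0.0007,0,-0.02,0,0,0,1,0.0007,0,-0.05,0,0,0,1,0.0007,0,-0.08,0,0,0,1,0.0007,0,-0.1,0,0,0,1,0.0007,0,-0.1,0,0,0,1]
}}

```text
clock: 17.28
eef_pos: [426.1, -178.4, 112.1]
tcp_rot: [3.137, -0.353, -0.018]
contact_force: [0.3, -0.1, 0.6]
opening: 1.001
grasp_force: 0.0
```

```bash
python3 - <<'E'
from m import *
t,s=meas(42)
c,R=orange(t,(388,250),42);print(R)
a=t['color'][170:290,320:440];b=s['color'][120:240,310:430]
cv2.imwrite('pics/m6.png',np.hstack([cv2.resize(x,(400,400),interpolation=cv2.INTER_CUBIC) for x in(a,b)]))
go([395,-173.7,130],-1.44,0)
E
```

```text
t 17.2833 tcp [ 426.1368 -178.4001  112.0958] toolz [ 0.3457 -0.0106 -0.9383] tooly [-0.0193 -0.9998  0.0042] q [-0.5208  0.1573  2.3054  0.4336  0.398   0.6911] F [ 0.3315 -0.1151  0.5656] op 1.0012652513337565 gf 0.0
far end along 87.47661520736085 lateral offset from channel 0.4232465733441302 width 58.83974078666489 yaw rel deg [1.72, -0.96]
((501.17041015625, -175.0864715576172), (61.57732009887695, 131.56619262695312), 88.98242950439453)
shift m [-0.0223 -0.0036 -0.0298] rotvec [ 0.0017 -0.3514  0.0064]
```

View pics/m6.png

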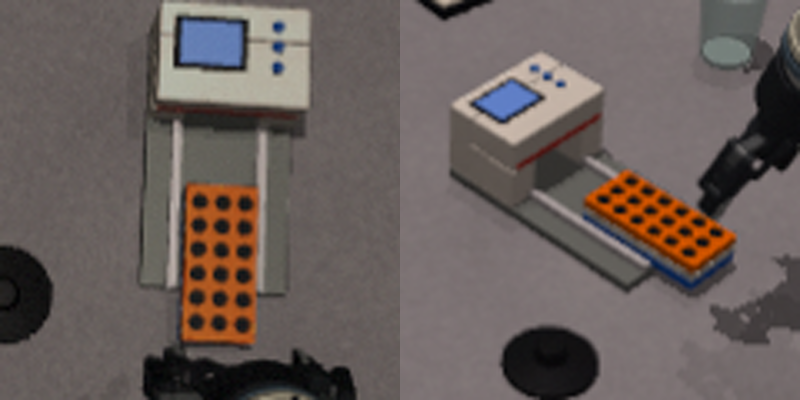

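```bash
python3 - <<'E'
from h import *
go([400,-172.5,110],-1.44,0)
E
```

```text
shift m [-0.0245 -0.0049 -0.0093] rotvec [ 0.0017 -0.3514  0.0064]
```

Emit:
{"name": "send_rows", "arguments": {
  "targets": [-0.012,-0.0025,-0.005,0.001,-0.11,0.003,0,-0.0245,-0.005,-0.009,0.0017,-0.22,0.006,-1,-0.0245,-0.005,-0.009,0.0017,-0.351,0.006,-1,-0.0245,-0.005,-0.009,0.0017,-0.351,0.006,-1,-0.0245,-0.005,-0.009,0.0017,-0.351,0.006,-1,-0.0245,-0.005,-0.009,0.0017,-0.351,0.006,-1,-0.0245,-0.005,-0.009,0.0017,-0.351,0.006,-1]
}}

```text
clock: 17.97
eef_pos: [398.5, -171.2, 107.9]
tcp_rot: [-3.139, 0.001, -0.024]
contact_force: [0.2, 0.3, -0.0]
opening: 0.006
grasp_force: 0.0
```

```bash
python3 - <<'E'
from h import *
st();go([400,-172.5,22],-1.44,0)
E
```

```text
t 17.9667 tcp [ 398.4986 -171.2433  107.875 ] toolz [-0.0014  0.0031 -1.    ] tooly [-0.0244 -0.9997 -0.0031] q [-0.4111  0.2359  2.1364  0.0033  0.7718  1.1817] F [ 0.1802  0.3126 -0.038 ] op 0.005832756540461276 gf 0.0
shift m [0.0017 0.0015 0.0859] rotvec [-0.0031  0.0015  0.0007]
```

Emit:
{"name": "send_rows", "arguments": {
  "targets": [0,0.0005,0.03,0,0,0,-1,0,0.001,0.06,0,0,0,-1,0,0.0015,0.078,0,0,0,-1,0,0.0015,0.086,0,0,0,-1,0,0.0015,0.086,0,0,0,-1,0.005,0.0015,0.086,0,0,0,-1,0.01,0.0015,0.086,0,0,0,-1,0.015,0.0015,0.086,0,0,0,-1,0.02,0.0015,0.086,0,0,0,-1,0.023,0.0015,0.086,0,0,0,-1,0.026,0.0015,0.086,0,0,0,-1,0.03,0.0015,0.086,0,0,0,-1]
}}

```text
clock: 18.97
eef_pos: [429.3, -174.0, 23.1]
tcp_rot: [-3.14, 0.003, -0.024]
contact_force: [-1.9, -0.3, 1.4]
opening: 0.0
grasp_force: 1.0
```

Emit:
{"name": "send_rows", "arguments": {
  "targets": [0.004,0,0,0,0,0,-1,0.008,0,0,0,0,0,-1,0.012,0,0,0,0,0,-1,0.016,0,0,0,0,0,-1,0.02,0,0,0,0,0,-1,0.024,0,0,0,0,0,-1,0.028,0,0,0,0,0,-1,0.032,0,0,0,0,0,-1,0.036,0,0,0,0,0,-1,0.04,0,0,0,0,0,-1]
}}

```text
clock: 19.8
eef_pos: [469.8, -175.2, 22.9]
tcp_rot: [-3.141, 0.002, -0.025]
contact_force: [-1.8, 0.8, 2.3]
opening: -0.002
grasp_force: 0.9
```

```bash
python3 - <<'E'
from m import *
t,s=meas(42,(388,235))
c,R=orange(t,(388,235),42);print(R)
go([528,-175.7,22],-1.44,0)
E
```

```text
t 19.8 tcp [ 469.8431 -175.227    22.8988] toolz [-0.0017  0.0011 -1.    ] tooly [-0.0247 -0.9997 -0.001 ] q [-0.3602  0.4728  2.04    0.0007  0.6307  1.2347] F [-1.8195  0.8238  2.2957] op -0.002361918693605779 gf 0.9016229747794569
far end along 150.5798077801744 lateral offset from channel 3.868415665686058 width 37.841649873822064 yaw rel deg [5.63, -16.15]
((589.7901000976562, -185.89894104003906), (106.41029357910156, 101.5198745727539), 13.007206916809082)
shift m [ 0.0574 -0.0011  0.001 ] rotvec [-0.0006  0.0004  0.0006]
```

Emit:
{"name": "send_rows", "arguments": {
  "targets": [0.004,0,0,0,0,0,-1,0.008,0,0,0,0,0,-1,0.012,0,0,0,0,0,-1,0.016,0,0,0,0,0,-1,0.02,0,0,0,0,0,-1,0.024,0,0,0,0,0,-1,0.028,0,0,0,0,0,-1,0.032,0,0,0,0,0,-1]
}}

```text
clock: 20.57
eef_pos: [501.8, -176.0, 22.8]
tcp_rot: [-3.141, 0.002, -0.025]
contact_force: [-1.7, 0.2, 0.4]
opening: 0.003
grasp_force: 0.7
```

Emit:
{"name": "send_rows", "arguments": {
  "targets": [0.004,0,0,0,0,0,-1,0.008,0,0,0,0,0,-1,0.012,0,0,0,0,0,-1,0.016,0,0,0,0,0,-1,0.02,0,0,0,0,0,-1,0.022,0,0,0,0,0,-1,0.024,0,0,0,0,0,-1,0.024,0,0,0,0,0,-1]
}}

```text
clock: 21.23
eef_pos: [526.0, -176.7, 22.8]
tcp_rot: [-3.141, 0.001, -0.025]
contact_force: [-0.7, 0.1, 0.4]
opening: -0.002
grasp_force: 0.0
```

Emit:
{"name": "send_rows", "arguments": {
  "targets": [0.001,0,0,0,0,0,-1,0.002,0,0,0,0,0,-1,0.003,0,0,0,0,0,-1,0.004,0,0,0,0,0,-1,0.004,0,0,0,0,0,-1]
}}

```text
clock: 21.65
eef_pos: [529.7, -176.8, 22.8]
tcp_rot: [-3.141, 0.001, -0.025]
contact_force: [-0.9, -0.6, 0.5]
opening: 0.004
grasp_force: 0.3
```

Emit:
{"name": "send_rows", "arguments": {
  "targets": [0.001,0,0,0,0,0,-1,0.002,0,0,0,0,0,-1,0.003,0,0,0,0,0,-1,0.004,0,0,0,0,0,-1,0.004,0,0,0,0,0,-1]
}}

```text
clock: 22.07
eef_pos: [533.8, -176.9, 22.8]
tcp_rot: [-3.141, 0.001, -0.025]
contact_force: [-0.6, 0.0, -0.4]
opening: -0.001
grasp_force: 0.2
```

Emit:
{"name": "send_rows", "arguments": {
  "targets": [0.0007,0,0,0,0,0,-1,0.0014,0,0,0,0,0,-1,0.002,0,0,0,0,0,-1,0.002,0,0,0,0,0,-1]
}}

```text
clock: 22.4
eef_pos: [535.6, -176.9, 22.8]
tcp_rot: [-3.141, 0.002, -0.025]
contact_force: [-1.4, 0.3, -1.1]
opening: -0.001
grasp_force: 0.4
```

Emit:
{"name": "send_rows", "arguments": {
  "targets": [0.0007,0,0,0,0,0,-1,0.0014,0,0,0,0,0,-1,0.002,0,0,0,0,0,-1,0.002,0,0,0,0,0,-1]
}}

```text
clock: 22.73
eef_pos: [537.7, -176.9, 22.8]
tcp_rot: [-3.141, 0.001, -0.025]
contact_force: [-0.7, 0.2, 0.5]
opening: -0.005
grasp_force: 0.4
```

Emit:
{"name": "send_rows", "arguments": {
  "targets": [0.0007,0,0,0,0,0,-1,0.0014,0,0,0,0,0,-1,0.0014,0,0,0,0,0,-1]
}}

```text
clock: 22.98
eef_pos: [539.0, -177.0, 22.8]
tcp_rot: [-3.141, 0.002, -0.025]
contact_force: [-0.6, 0.1, -0.5]
opening: -0.001
grasp_force: 0.4
```

Emit:
{"name": "send_rows", "arguments": {
  "targets": [0.0007,0,0,0,0,0,-1,0.0014,0,0,0,0,0,-1,0.0014,0,0,0,0,0,-1]
}}

```text
clock: 23.23
eef_pos: [540.4, -177.0, 22.8]
tcp_rot: [-3.141, 0.002, -0.025]
contact_force: [-0.8, 0.2, 0.2]
opening: 0.0
grasp_force: 0.4
```

Emit:
{"name": "send_rows", "arguments": {
  "targets": [0.0007,0,0,0,0,0,-1,0.0014,0,0,0,0,0,-1,0.0014,0,0,0,0,0,-1]
}}

```text
clock: 23.48
eef_pos: [540.5, -176.9, 22.7]
tcp_rot: [-3.14, 0.004, -0.025]
contact_force: [-5.8, -1.1, 3.9]
opening: -0.005
grasp_force: 2.9
```

Emit:
{"name": "send_rows", "arguments": {
  "targets": [0.0007,0,0,0,0,0,-1,0.0014,0,0,0,0,0,-1,0.0014,0,0,0,0,0,-1]
}}

```text
clock: 23.73
eef_pos: [540.6, -176.8, 22.5]
tcp_rot: [-3.14, 0.007, -0.024]
contact_force: [-10.5, -2.4, 6.9]
opening: 0.001
grasp_force: 5.1
```

```bash
python3 - <<'E'
from h import *
t=cams.grab_frame('top');s=cams.grab_frame('side')
a=t['color'][170:290,320:440];b=s['color'][120:240,310:430]
cv2.imwrite('pics/m9.png',np.hstack([cv2.resize(x,(400,400),interpolation=cv2.INTER_CUBIC) for x in(a,b)]))
E
```

```text
(no output)
```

View pics/m9.png

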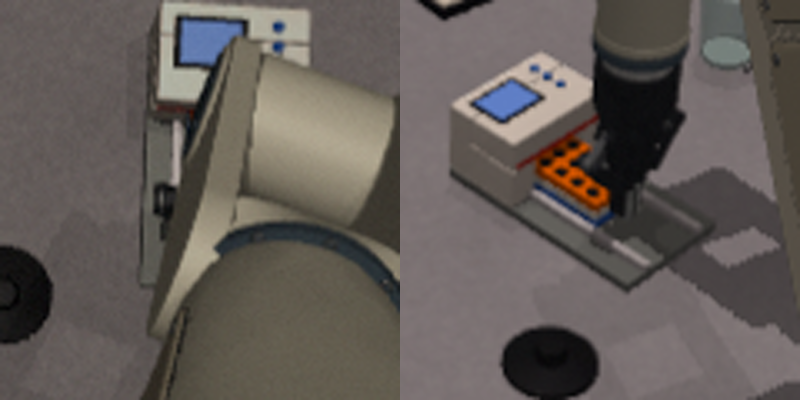

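The side view shows the rack under the bridge, outer end at crop (600,215). The force rose sharply at TCP x = 540.5, which is about the home position. I'll press once more, back off, then check.

Emit:
{"name": "send_rows", "arguments": {
  "targets": [0.001,0,0,0,0,0,-1,0.002,0,0,0,0,0,-1,0.002,0,0,0,0,0,-1]
}}

```text
clock: 24.08
eef_pos: [540.5, -176.6, 22.1]
tcp_rot: [-3.139, 0.01, -0.024]
contact_force: [-16.4, -2.0, 10.4]
opening: -0.0
grasp_force: 8.1
```

Emit:
{"name": "send_rows", "arguments": {
  "targets": [-0.004,0,0,0,0,0,-1,-0.01,0,0,0,0,0,-1,-0.03,0,0,0,0,0,-1,-0.05,0,-0.02,0,0,0,-1,-0.07,0,-0.06,0,0,0,-1,-0.09,0,-0.1,0,0,0,-1,-0.1,0.03,-0.14,0,0,0,-1,-0.1,0.06,-0.18,0,0,0,-1,-0.1,0.1,-0.18,0,0,0,-1,-0.1,0.14,-0.18,0,0,0,-1,-0.1,0.18,-0.18,0,0,0,-1,-0.1,0.18,-0.18,0,0,0,-1]
}}

```text
clock: 25.08
eef_pos: [441.6, -360.4, 204.2]
tcp_rot: [3.138, -0.002, -0.027]
contact_force: [-0.3, 0.3, -0.2]
opening: 0.001
grasp_force: 0.0
```

```bash
python3 - <<'E'
from h import *
st()
t=cams.grab_frame('top');s=cams.grab_frame('side')
a=t['color'][170:290,320:440];b=s['color'][120:240,310:430]
cv2.imwrite('pics/m10.png',np.hstack([cv2.resize(x,(400,400),interpolation=cv2.INTER_CUBIC) for x in(a,b)]))
h=cv2.cvtColor(t['color'],cv2.COLOR_BGR2HSV);m=cv2.inRange(h,(3,120,50),(18,255,255));m[:208]=0
m=cv2.morphologyEx(m,cv2.MORPH_CLOSE,np.ones((7,7),np.uint8))
c=blob(m,(388,220));x,y,w,hh=cv2.boundingRect(c);print((x,y,w,hh))
P=plane(t,c[:,0],42);print("outer end x",np.sort(P[:,0])[:8],"y range",P[:,1].min(),P[:,1].max())
E
```

```text
t 25.0833 tcp [ 441.5957 -360.4185  204.2491] toolz [ 0.0021 -0.0036 -1.    ] tooly [-0.0265 -0.9996  0.0036] q [-0.6863  0.2941  1.7828 -0.0017  1.0608  0.9119] F [-0.2639  0.3396 -0.1609] op 0.0013501844415239352 gf 0.0
(376, 208, 23, 24)
outer end x [549.8284 549.9386 550.0487 550.1588 550.2688 550.3788 550.4886 550.5985] y range -209.20070123222064 -147.48453027642975
```

View pics/m10.png

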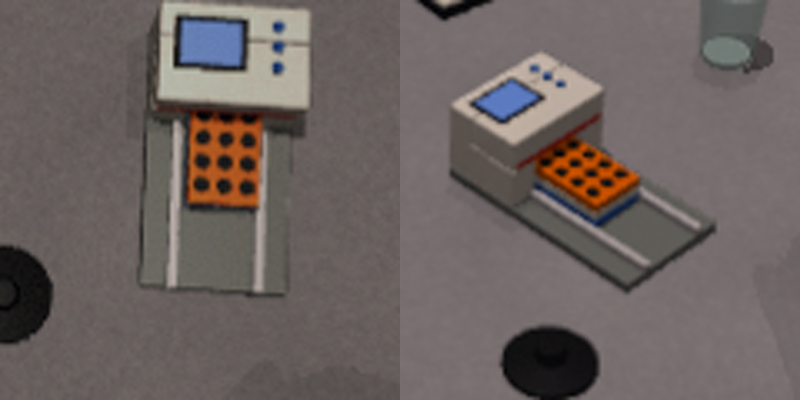

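The outer end is at x of about 549.8, at crop (225,208); home should be about 549.5. The rack lies square in the channel under the bridge, orange face up, and nothing touches it. Handing in.

```bash
python3 -c "
from rig import r
print(r.sign_off())"
```

```text
the job is handed in; nothing more can be done
None
```

The middle-sized rack was turned orange face up, laid in the reader's channel and pushed home against the stop, gripped during the turn and lowering and set down gently; the job was handed in at about 25 s, with the bystanders not touched.

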